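Pack seven round pots in the spice tin

ROBOT

A 7-joint arm with a two-finger parallel gripper is mounted at the origin on a cart in front of the work surface, level with it; the furniture and walls round the work are solid. World frame = base frame: x ahead of the robot, y to its left, z up, the work surface at z = 0. Lengths are in m, angles in rad, forces in N, time in s.
With the tool pointing down it reaches from about 0.4 to 0.875 m from the base axis. Payload 19.3 kg.
Tool frame: the origin (TCP) lies on the mounting face of the last link; the fingertips stand 173 mm ahead of it and the grasp point (between the pads) lies 155 mm ahead of it (bot.grip_point_offset is the distance from the TCP to the grasp point, in m); z points along the fingers, y is the line along which they close (so a half turn about z gives the same grasp; the last joint's range is limited). The gripper opens to 85 mm and grips with 20 to 120 N. Pads are 22 mm wide; open, the fingers measure 114 mm over their backs; the gripper's body (76 mm by 85 mm) begins 54 mm behind the grasp point. The pads swing forward as they close: fully open they stand 13 mm farther back than shut.
Start: joints at [-1.41, 0.521, -0.036, 1.599, 0.021, 1.021, -0.113], TCP at [0.143, 0.608, 0.405] pointing down, gripper open.
Joint ranges: [-2.91, 2.91], [-0.3, 2.13], [-1.5, 1.42], [0.17, 2.43], [-1.26, 4.41], [0.16, 1.93], [-2.52, 2.52]. Speed limits (rad/s): [1.89, 1.89, 2.39, 2.39, 3.01, 3.01, 3.01].

INTERFACE

Orientations are given as [roll, pitch, yaw] about the fixed x, y, z axes, in that order (R = Rz(yaw) Ry(pitch) Rx(roll)).
In Python, from workcell import bot gives the robot as it stands.
- The arm moves only by the tool arm_command, never from a script. Its argument "deltas" is a list of rows, each a list of 3 entries, a list of its own where there are three numbers: the shift along the tool's x, y, z in cm, then the turn, a rotation vector about the tool's x, y, z in rad, then the finger opening in cm, from 0 to 8.54. In form: [[[tx, ty, tz], [rx, ry, rz], claw], ...]. A call has 1 to 20 rows; each row shifts and turns the commanded pose from where the row before left it, along the tool's axes as they then stand; what a row does not reach is not made up. A row lasts 1/10 s, in which the tool goes at most 50 mm and 8.59 degrees, less where a joint would pass 70% of its speed; a pose out of reach is approached as far as the arm can. A call with a gripper value outside its range is refused whole. The fingers move at their own pace and stop on an object; "newtons" is the grip in N (left out, the last holds). Time passes only in rows, so rows that do not move let the fingers close. It gives the time, the measured TCP pose, the force, the opening and the grip force at its end, in the units of the state.
- bot.observe(): the state, without advancing time (a new reading comes with each control period).
- bot.grab_frame(name): name is "scene" or "side" or "wrist"; returns a dict with "frame" (384x512x3 uint8, red, green, blue), "K" (3x3 intrinsics, pixels), "k1" (the pictures are not rectified: a ray, as slopes to the right and down, at radius r is drawn at 1 + k1 r^2 times it, then the intrinsics apply), "rvec" (rotation vector, rad) and "tvec" (3), from world to camera coordinates, as OpenCV has them; the wrist camera has in their place "T_tool_cam" (4x4, takes a point from camera to tool coordinates, whose origin is the TCP and whose axes are the flange's). Camera axes: x right, y down, z forward; pixel columns grow to the right and rows downward; lengths in m; the calibration is good to about 2 mm. A picture is of the moment at which its call begins: read the wrist's pose just before it. There is no depth.
- bot.job_done(): hands the job in; it is judged then, once.
Trained networks look in a picture, given as the dict that the camera call returned (one of the last four; its "shot" number tells which), for a name from the list of things; names that differ only in an ending like _2 or _b are one class to them, and where a whole thing is asked for, a point or a joint stands for the part that bears it (a point fixed in the world has none). Each returns a list of dicts, best first, with "p" (0 to 1); they miss things now and then, are a little off and sometimes report something else, mostly with a low value. They report only what shows in the picture. A call takes as long as a camera call.
- bot.find_in(name, picture): "rect" ([left, top, width, height] in pixels, round what is visible of it).
- bot.mark_of(name, picture): "at" ([column, row] in pixels: a listed point, or the origin of a listed thing).
The state is a dict: "clock": time; "qpos": joint angles; "qd": joint speeds; "joint_efforts": joint torques, N m; "position": TCP position; "tool_rot": TCP orientation; "force": force on the tool from outside, world axes, zero at the start; "moment": the same for the moment, N m; "grip_width": finger opening in m; "finger_force": force on a finger pad.
Only numpy, scipy, OpenCV 4.12 (cv2) and the standard library are available. Lean on these libraries where they do the work, as an engineer would, in place of code of your own. Each camera call takes 0.05 s, during which the arm holds its last target. There are 200 camera calls.

TASK

Fit the two pots left on the hob into the round spice tin with the other five; one of those has strayed between two places, so make room first. In the end all seven must stand upright and flat on the tin's floor, six in a ring round one. Keep the pots upright, set them down rather than drop them, and leave the other things around where they are.

Things in the scene. Friction and masses are not known exactly. Their poses are not given: they have to be found in the camera images.
- tin: round open steel tin, fixed: inner diameter 187 mm, wall 3 mm (rim 4.5), rim 40 mm and inner floor 4 mm above the worktop. Origin: centre of its underside, at worktop height. Holds seven pots: one in the middle, six round it, centres 62 mm from the tin's centre, 60 degrees apart, with 2 to 4 mm of play. Lids and knobs stand above its rim
- pot_1: white ceramic pot, fixed wooden lid and knob, all seven alike, 120 g or so: 52 mm across at the foot, 60 mm at the lid (40 to 46 mm above the underside); upright round knob 20 mm across, 46 to 76 mm above the underside. Origin: centre of the underside; z up. Starts in the middle of the tin. Stands loose on the tin's floor; can be slid by its knob.
- pot_2: white ceramic pot, fixed wooden lid and knob, all seven alike, 120 g or so: 52 mm across at the foot, 60 mm at the lid (40 to 46 mm above the underside); upright round knob 20 mm across, 46 to 76 mm above the underside. Origin: centre of the underside; z up. Starts in the tin's outer ring, one of three pots side by side (60 degrees apart) in proper places. Stands loose on the tin's floor; can be slid by its knob.
- pot_3: white ceramic pot, fixed wooden lid and knob, all seven alike, 120 g or so: 52 mm across at the foot, 60 mm at the lid (40 to 46 mm above the underside); upright round knob 20 mm across, 46 to 76 mm above the underside. Origin: centre of the underside; z up. Starts in the tin's outer ring, one of three pots side by side (60 degrees apart) in proper places. Stands loose on the tin's floor; can be slid by its knob.
- pot_4: white ceramic pot, fixed wooden lid and knob, all seven alike, 120 g or so: 52 mm across at the foot, 60 mm at the lid (40 to 46 mm above the underside); upright round knob 20 mm across, 46 to 76 mm above the underside. Origin: centre of the underside; z up. Starts in the tin's outer ring, one of three pots side by side (60 degrees apart) in proper places. Stands loose on the tin's floor; can be slid by its knob.
- pot_5: white ceramic pot, fixed wooden lid and knob, all seven alike, 120 g or so: 52 mm across at the foot, 60 mm at the lid (40 to 46 mm above the underside); upright round knob 20 mm across, 46 to 76 mm above the underside. Origin: centre of the underside; z up. Starts in the tin's outer ring, strayed about half a place (22 to 38 degrees) from where it belongs. Stands loose on the tin's floor; can be slid by its knob.
- pot_6: white ceramic pot, fixed wooden lid and knob, all seven alike, 120 g or so: 52 mm across at the foot, 60 mm at the lid (40 to 46 mm above the underside); upright round knob 20 mm across, 46 to 76 mm above the underside. Origin: centre of the underside; z up. Starts on the hob, its foot 5 mm above the worktop.
- pot_7: white ceramic pot, fixed wooden lid and knob, all seven alike, 120 g or so: 52 mm across at the foot, 60 mm at the lid (40 to 46 mm above the underside); upright round knob 20 mm across, 46 to 76 mm above the underside. Origin: centre of the underside; z up. Starts on the hob, its foot 5 mm above the worktop.
- salt: glass salt shaker, 44 mm wide, 90 mm tall, bystander. Origin: centre of the underside
- jar: spice jar with screw cap, 45 mm wide, 106 mm tall, bystander. Origin: centre of the underside
- timer: round kitchen timer, 61 mm wide, 52 mm tall, bystander. Origin: centre of the underside
- matches: match box, 54x36x15 mm, bystander. Origin: centre of the underside

How it is judged:
At the end, for the whole second after the job is handed in: All seven pots stand in the tin, at rest and upright (within 4 degrees), undersides within 3 mm of the tin's inner floor and centres within 72 mm of the tin's centre; so packed they can only stand six round one (z of each of pot_1, pot_2, pot_3, pot_4, pot_5, pot_6, pot_7 in the frame of tin below 0.007 m and horizontal distance between each of pot_1, pot_2, pot_3, pot_4, pot_5, pot_6, pot_7 and tin below 0.072 m and angle between each of pot_1, pot_2, pot_3, pot_4, pot_5, pot_6, pot_7's own z axis and vertical below 0.07 rad and linear speed of each of pot_1, pot_2, pot_3, pot_4, pot_5, pot_6, pot_7 below 0.01 m/s); the robot touches nothing.
It fails at once if a pot is tipped by more than about 35 degrees (angle between any of pot_1, pot_2, pot_3, pot_4, pot_5, pot_6, pot_7's own z axis and vertical above 0.6 rad).
It fails at once if a pot is dropped: it moves faster than 0.7 m/s while no finger touches it ((linear speed of pot_1 above 0.7 m/s and contact force between pot_1 and the fingers below 0.05 N) or (linear speed of pot_2 above 0.7 m/s and contact force between pot_2 and the fingers below 0.05 N) or (linear speed of pot_3 above 0.7 m/s and contact force between pot_3 and the fingers below 0.05 N) or (linear speed of pot_4 above 0.7 m/s and contact force between pot_4 and the fingers below 0.05 N) or (linear speed of pot_5 above 0.7 m/s and contact force between pot_5 and the fingers below 0.05 N) or (linear speed of pot_6 above 0.7 m/s and contact force between pot_6 and the fingers below 0.05 N) or (linear speed of pot_7 above 0.7 m/s and contact force between pot_7 and the fingers below 0.05 N)).
It fails at once if a bystander (salt shaker, spice jar, timer, match box) is moved by more than 30 mm (distance of any of salt, jar, timer, matches from where it was at the start of the episode above 0.03 m).
It also fails if it takes over 61 s, if anything falls off the work surface, if the arm or the gripper's body presses on something with over 40 N, if the wrist force passes 120 N, or if a joint passes its speed limit or range.

## Working session

There is one attempt and no reset: what is moved stays moved. The work goes in short steps, Python scripts to look and compute and a tool call to move; the robot and the scene stay as the last step left them, time stands still between calls to the robot, and variables do not carry over. Pictures are saved under pics/ and viewed, at most 10 in all, crops included, and the job is handed in when it is done.

Besides the shell and the picture viewer there is one more tool, called after ">>>" by a JSON object that holds its "op" and its "data". arm_command: Moves the arm, as the interface text tells. Its arguments: {"type":"object","properties":{"deltas":{"type":"array","items":{"type":"array"}},"newtons":{"type":"number"}},"required":["deltas"]}

```bash
mkdir -p pics; cat > h.py <<'E'
import numpy as np, cv2
from workcell import bot
from scipy.spatial.transform import Rotation as R
def cam(f, st=None):
    if 'rvec' in f:
        Rc=cv2.Rodrigues(np.array(f['rvec'],float))[0]; t=np.array(f['tvec'],float).ravel(); return Rc.T, -Rc.T@t
    T=np.array(f['T_tool_cam']); Rt=R.from_euler('xyz',st['tool_rot']).as_matrix()
    return Rt@T[:3,:3], Rt@T[:3,3]+np.array(st['position'])
def ray(f,px,st=None):
    K=np.array(f['K']); d=(np.array(px,float)-K[:2,2])/[K[0,0],K[1,1]]
    u=d.copy()
    for _ in range(20): u=d/(1+f['k1']*(u@u))
    M,o=cam(f,st); return o, M@np.array([u[0],u[1],1])
def at_z(f,px,z,st=None):
    o,d=ray(f,px,st); return o+d*(z-o[2])/d[2]
def proj(f,P,st=None):
    M,o=cam(f,st); c=M.T@(np.array(P)-o); u=c[:2]/c[2]; u=u*(1+f['k1']*(u@u)); K=np.array(f['K']); return K[:2,:2].diagonal()*u+K[:2,2]
def save(f,n): cv2.imwrite('pics/'+n,f['frame'][:,:,::-1])
E
python3 - <<'E'
from h import *
np.set_printoptions(precision=3,suppress=True)
st=bot.observe(); print({k:np.round(v,3) for k,v in st.items()})
fs={n:bot.grab_frame(n) for n in('scene','side')}
for n,f in fs.items():
    save(f,n+'0.png'); print(n,cam(f)[1])
    for nm,z in(('pot_1',0.004),('tin',0),('salt',0),('jar',0),('timer',0),('matches',0)):
        for m in bot.mark_of(nm,f): 
            print(nm,round(m['p'],2),np.round(m['at']),at_z(f,m['at'],z)[:2])
st=bot.observe();f=bot.grab_frame('wrist');save(f,'wrist0.png');print(cam(f,st))
E
```

```text
{'clock': np.float64(0.0), 'qpos': array([-1.41 ,  0.522, -0.036,  1.6  ,  0.021,  1.021, -0.113]), 'qd': array([-0.002, -0.   , -0.002, -0.   , -0.001,  0.   ,  0.   ]), 'joint_efforts': array([  0.001, -92.707,   1.98 , -36.995,   0.018,   0.008,   0.   ]), 'position': array([0.143, 0.608, 0.404]), 'tool_rot': array([-3.14 ,  0.   ,  2.911]), 'force': array([-0.041, -0.095, -0.553]), 'moment': array([-0.052,  0.06 ,  0.034]), 'finger_force': np.float64(0.0), 'grip_width': np.float64(0.086)}
scene [-0.042 -0.352  0.827]
pot_1 0.92 [319. 306.] [ 0.471 -0.201]
pot_1 0.9 [349. 276.] [ 0.57  -0.221]
pot_1 0.81 [196. 220.] [0.52  0.141]
pot_1 0.8 [311. 258.] [ 0.567 -0.133]
pot_1 0.59 [346. 298.] [ 0.516 -0.239]
pot_1 0.57 [326. 281.] [ 0.532 -0.186]
tin 0.86 [323. 283.] [ 0.527 -0.183]
tin 0.64 [345. 296.] [ 0.522 -0.235]
salt 0.61 [261. 169.] [0.758 0.11 ]
jar 0.67 [206. 152.] [0.734 0.271]
timer 0.62 [194. 172.] [0.653 0.248]
matches 0.84 [276. 197.] [0.69  0.026]
side [0.265 0.444 1.051]
pot_1 0.9 [352. 155.] [ 0.512 -0.228]
pot_1 0.85 [358. 173.] [ 0.467 -0.192]
pot_1 0.78 [258. 256.] [0.514 0.149]
pot_1 0.75 [233. 210.] [0.639 0.101]
pot_1 0.73 [336. 163.] [ 0.529 -0.178]
pot_1 0.59 [332. 144.] [ 0.573 -0.221]
pot_1 0.57 [312. 166.] [ 0.57  -0.131]
tin 0.61 [334. 169.] [ 0.522 -0.162]
salt 0.77 [193. 185.] [0.766 0.115]
salt 0.47 [257. 255.] [0.518 0.149]
jar 0.61 [335. 167.] [ 0.524 -0.171]
timer 0.39 [189. 253.] [0.643 0.251]
matches 0.81 [239. 180.] [0.687 0.026]
(array([[ 0.229,  0.931,  0.284],
       [ 0.974, -0.219, -0.065],
       [ 0.001,  0.291, -0.957]]), array([0.07 , 0.625, 0.374]))
```

View pics/side0.png

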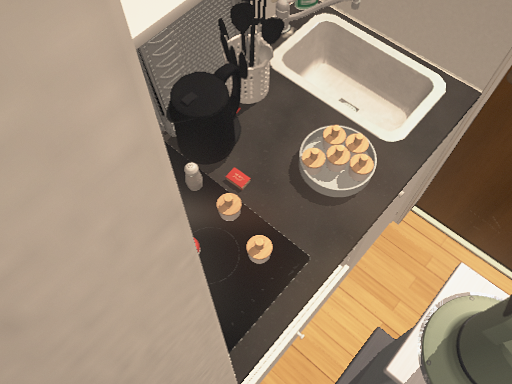

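View pics/scene0.png

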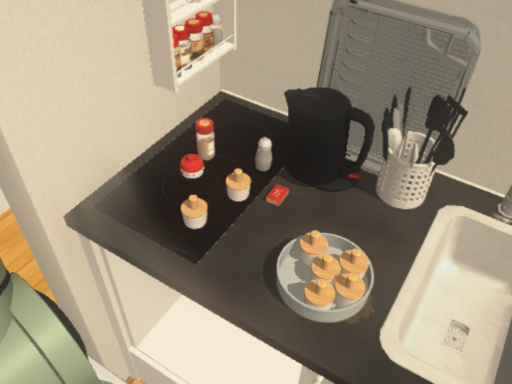

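The side view shows the tin at about (337,160) with five pots, and hob pots at (229,207) and (259,248). The scene view shows the tin at (325,277), with hob pots at (196,212) and (238,186). Next I'll triangulate these and check where the wall is.

```bash
python3 - <<'E'
from h import *
np.set_printoptions(precision=3,suppress=True)
a,b=bot.grab_frame('scene'),bot.grab_frame('side')
for px in((75,215),(103,92),(222,95)): print('ground',px,at_z(a,px,0)[:2])
for px in((223,375),(309,258),(165,145)): print('groundside',px,at_z(b,px,0)[:2])
print([proj(b,[x,.42,z]).round() for x,z in((.4,0),(.4,.4),(.7,0),(.7,.4))],[proj(a,[x,.42,z]).round() for x,z in((.4,0),(.4,.4),(.7,0),(.7,.4))])
print('gripper',proj(a,[.143,.608,.4]),proj(a,[.143,.608,.25]),proj(b,[.143,.608,.25]))
for nm in('pot_1','salt','jar','timer','matches','tin'):
  for f in(a,b):
    for m in bot.find_in(nm,f):
        if m['p']>.3: print(nm,f['shot'],round(m['p'],2),np.round(m['rect']))
  if nm!='tin':
   for f in(a,b):
    print(nm,f['shot'],[(round(m['p'],2),at_z(f,m['at'],0.004).round(3)[:2].tolist()) for m in bot.mark_of(nm,f)])
E
```

```text
ground (75, 215) [0.38 0.39]
ground (103, 92) [0.793 0.713]
ground (222, 95) [0.985 0.393]
groundside (223, 375) [0.397 0.396]
groundside (309, 258) [0.42  0.073]
groundside (165, 145) [0.91  0.077]
[array([214., 383.]), array([191., 350.]), array([119., 290.]), array([ 52., 216.])] [array([ 73., 205.]), array([20., 52.]), array([155., 140.]), array([133.,  -4.])]
gripper [-177.472   86.94 ] [-131.059  155.315] [242.464 628.811]
pot_1 4 0.91 [314. 252.  26.  29.]
pot_1 4 0.85 [221. 170.  26.  30.]
pot_1 4 0.84 [339. 249.  30.  26.]
pot_1 4 0.75 [305. 280.  33.  30.]
pot_1 4 0.69 [333. 272.  33.  34.]
pot_1 4 0.6 [180. 198.  28.  33.]
pot_1 4 0.58 [300. 232.  29.  32.]
pot_1 5 0.86 [322. 121.  24.  30.]
pot_1 5 0.84 [350. 155.  24.  24.]
pot_1 5 0.83 [247. 235.  25.  30.]
pot_1 5 0.81 [302. 144.  30.  30.]
pot_1 5 0.71 [346. 137.  23.  19.]
pot_1 5 0.61 [328. 146.  21.  27.]
pot_1 4 [(0.96, [0.638, 0.108]), (0.95, [0.475, -0.197]), (0.81, [0.565, -0.127]), (0.79, [0.538, -0.178]), (0.63, [0.577, -0.226]), (0.6, [0.513, -0.237])]
pot_1 5 [(0.93, [0.51, -0.23]), (0.82, [0.571, -0.221]),
[... 172 characters left out ...]
. 163.  24.  28.]
salt 4 [(0.79, [0.759, 0.108])]
salt 5 [(0.77, [0.768, 0.117]), (0.21, [0.574, -0.227])]
jar 4 0.93 [196. 117.  21.  43.]
jar 4 0.34 [224. 168.  29.  35.]
jar 4 [(0.72, [0.72, 0.254])]
jar 5 []
timer 4 0.63 [183. 154.  21.  25.]
timer 5 0.56 [194. 239.   4.  14.]
timer 4 [(0.7, [0.65, 0.247]), (0.68, [0.648, 0.114]), (0.6, [0.47, -0.198])]
timer 5 [(0.57, [0.648, 0.247]), (0.26, [0.523, -0.173])]
matches 4 0.53 [266. 184.  23.  23.]
matches 5 0.56 [227. 167.  22.  22.]
matches 4 [(0.88, [0.683, 0.018])]
matches 5 [(0.73, [0.563, -0.13]), (0.64, [0.771, 0.121]), (0.61, [0.688, 0.019]), (0.58, [0.579, -0.228])]
tin 4 0.58 [275. 235.  97.  89.]
tin 5 0.59 [299. 126.  82.  68.]
```

View pics/wrist0.png

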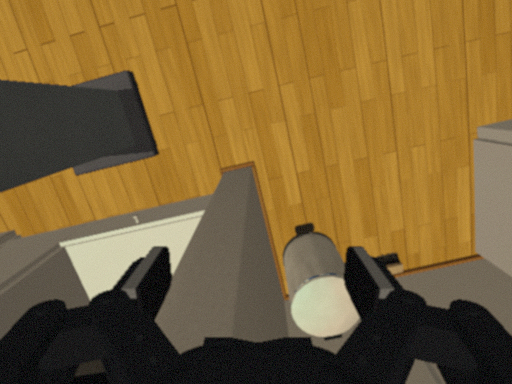

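The wrist view shows the end of the side panel at about (225,270). The hob corner is at x≈0.39, y≈0.395, so I'll back the arm round it at short radius.

>>> {"op": "arm_command", "data": {"deltas": [[[-1, -4.24, 0], [0, 0, 0], 5], [[-1, -4.24, 0], [0, 0, 0], 5], [[-1, -4.24, 0], [0, 0, 0], 5], [[-1, -4.24, 0], [0, 0, 0], 5], [[-1, -4.24, 0], [0, 0, 0], 5], [[-3.57, -1.56, 0], [0, 0, 0], 5], [[-3.57, -1.56, 0], [0, 0, 0], 5], [[-3.57, -1.56, 0], [0, 0, 0], 5], [[-3.57, -1.56, 0], [0, 0, 0], 5], [[-3.57, -1.56, 0], [0, 0, 0], 5], [[-3.57, -1.56, 0], [0, 0, 0], 5]]}}

```text
clock: 3.05
position: [0.3314, 0.2493, 0.405]
tool_rot: [3.141, 0.0, 2.911]
force: [-0.5, 0.5, 0.0]
grip_width: 0.0501
finger_force: 0.0
```

>>> {"op": "arm_command", "data": {"deltas": [[[-3.0, -2.37, 0], [0, 0, 0], 5], [[-3.0, -2.37, 0], [0, 0, 0], 5], [[-3.0, -2.37, 0], [0, 0, 0], 5], [[-3.0, -2.37, 0], [0, 0, 0], 5], [[-3.0, -2.37, 0], [0, 0, 0], 5], [[0, 0, 0], [0, 0, 0], 5]]}}

```text
clock: 3.65
position: [0.4512, 0.0972, 0.4049]
tool_rot: [-3.141, 0.002, 2.905]
force: [-1.0, 1.3, 0.6]
grip_width: 0.0501
finger_force: 0.0
```

```bash
python3 - <<'E'
from h import *
st=bot.observe();f=bot.grab_frame('wrist');save(f,'w1.png')
print(st['clock'],st['position'],st['tool_rot'])
for m in bot.mark_of('pot_6',f):print(round(m['p'],2),m['at'],at_z(f,m['at'],.005,st).round(4))
import pickle;pickle.dump((st,f),open('w1.pkl','wb'))
E
```

```text
3.65 [0.4512062  0.09720036 0.40489182] [-3.14088926e+00  1.61497172e-03  2.90544867e+00]
0.95 [52.9, 227.3] [ 0.4681 -0.1944  0.005 ]
0.91 [124.7, 280.7] [ 0.5693 -0.1273  0.005 ]
0.86 [300.6, 209.0] [0.5206 0.1392 0.005 ]
0.85 [295.6, 294.6] [0.6487 0.107  0.005 ]
0.77 [84.4, 265.2] [ 0.5326 -0.1749  0.005 ]
0.77 [72.0, 296.1] [ 0.5766 -0.2149  0.005 ]
0.67 [41.9, 263.0] [ 0.5154 -0.2348  0.005 ]
```

View pics/w1.png

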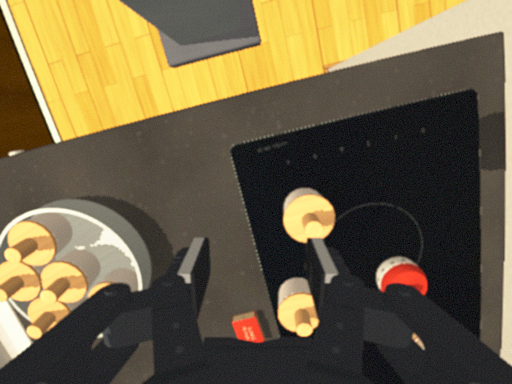

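The wrist view shows the hob pots at (308,218) and (298,312) and the tin at the left. All seven pots were found, and they agree with the fixed cameras to about 5 mm. I'll look over the tin next.

>>> {"op": "arm_command", "data": {"deltas": [[[-1, -3.69, 0], [0, 0, 0], 5], [[-1, -3.69, 0], [0, 0, 0], 5], [[-1, -3.69, 0], [0, 0, 0], 5], [[-1, -3.69, 0], [0, 0, 0], 5], [[-1, -3.69, 0], [0, 0, 0], 5], [[-1, -3.69, 0], [0, 0, 0], 4], [[-1, -3.69, 0], [0, 0, 0], 4], [[0, 0, 0], [0, 0, 0], 4]]}}

```text
clock: 4.55
position: [0.4577, -0.1698, 0.4049]
tool_rot: [-3.14, 0.001, 2.907]
force: [-0.5, 1.8, 0.7]
grip_width: 0.0403
finger_force: 0.0
```

```bash
python3 - <<'E'
from h import *
st=bot.observe();f=bot.grab_frame('wrist');save(f,'w2.png')
print(st['clock'],st['position'],st['tool_rot'],st['qpos'].round(2) if hasattr(st['qpos'],'round') else st['qpos'])
for m in bot.mark_of('pot_6',f)+bot.mark_of('tin',f):print(round(m['p'],2),m['at'],at_z(f,m['at'],.004,st).round(4))
import pickle;pickle.dump((st,f),open('w2.pkl','wb'))
E
```

```text
4.55 [ 0.45774969 -0.16975767  0.40490447] [-3.14041135e+00  7.29740529e-04  2.90689976e+00] [-0.08  0.32  0.39  1.97 -0.16  0.88  1.73]
0.98 [218.9, 221.1] [ 0.5186 -0.2372  0.004 ]
0.89 [302.9, 239.9] [ 0.5718 -0.1332  0.004 ]
0.79 [240.3, 178.8] [ 0.4689 -0.1949  0.004 ]
0.7 [504.8, 158.0] [0.5206 0.1429 0.004 ]
0.67 [265.0, 218.8] [ 0.5297 -0.1765  0.004 ]
0.56 [242.8, 252.3] [ 0.571  -0.2176  0.004 ]
```

View pics/w2.png

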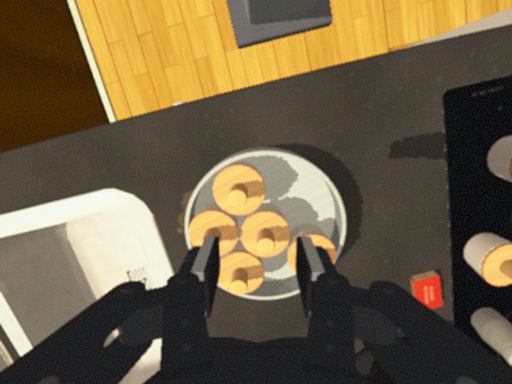

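The tin rim spans about x 185–347, y 148–299. Three pots stand at left and top, one in the middle, and the stray is at (310,250). I'll refine the tin and lid centres by fitting.

```bash
cat > fit.py <<'E'
from h import *
import pickle,sys
def circ(f,c,r,z,st,n=72):
    return np.array([proj(f,[c[0]+r*np.cos(t),c[1]+r*np.sin(t),z],st) for t in np.linspace(0,2*np.pi,n,endpoint=False)])
def wood(f):
    h=cv2.cvtColor(f['frame'],cv2.COLOR_RGB2HSV)
    return cv2.inRange(h,(8,80,120),(25,255,255))
def fitlid(f,c0,st,z=.050,r=.030):
    # maximise wood inside lid minus wood-ring overlap: outer ring non-wood weight
    m=cv2.GaussianBlur((wood(f)>0).astype(np.float32),(0,0),.7)
    g=np.array([(a*.03*np.sqrt(k/6),t) for k in range(1,7) for a in[.97] for t in np.linspace(0,6.283,24,endpoint=False)])
    best=None
    for dx in np.arange(-.01,.0101,.001):
        for dy in np.arange(-.01,.0101,.001):
            c=c0+np.array([dx,dy])
            P=np.array([proj(f,[c[0]+q*np.cos(t),c[1]+q*np.sin(t),z],st) for q,t in g]+[proj(f,[c[0]+.0325*np.cos(t),c[1]+.0325*np.sin(t),z],st) for t in np.linspace(0,6.283,48,endpoint=False)],np.float32)
            v=cv2.remap(m,P[:,:1],P[:,1:],1).ravel()
            s=v[:144].mean()-.5*v[144:].mean()
            if best is None or s>best[0]: best=(s,c)
    return best
E
python3 - <<'E'
from fit import *
st,f=pickle.load(open('w2.pkl','rb'))
for p in((185,227),(347,225),(262,148),(262,299)): print(at_z(f,p,.04,st).round(4))
C0=dict(A=(.469,-.196),B=(.515,-.236),C=(.573,-.219),D=(.57,-.13),M=(.531,-.177))
L={}
for k,c in C0.items():
    s,L[k]=fitlid(f,np.array(c),st); print(k,round(float(s),3),L[k].round(4))
tc=np.array([.526,-.177])
im=cv2.resize(f['frame'][:,:,::-1][130:320,160:370],None,fx=3.5,fy=3.5)
def dr(P,col): cv2.polylines(im,[np.round((P-[160,130]+.5)*3.5).astype(int)],True,col,1)
dr(circ(f,tc,.098,.04,st),(0,0,255));dr(circ(f,tc,.0935,.04,st),(255,0,0))
for c in L.values(): dr(circ(f,c,.03,.05,st),(0,255,0)); dr(circ(f,c,.01,.08,st),(255,0,255))
cv2.imwrite('pics/ov.png',im)
E
```

```text
[ 0.5035 -0.2712  0.04  ]
[ 0.5467 -0.0791  0.04  ]
[ 0.432  -0.1583  0.04  ]
[ 0.6254 -0.2036  0.04  ]
A 0.898 [ 0.471 -0.195]
B 0.678 [ 0.515 -0.238]
C 0.831 [ 0.575 -0.22 ]
D 0.358 [ 0.571 -0.129]
M 0.842 [ 0.531 -0.178]
```

View pics/ov.png

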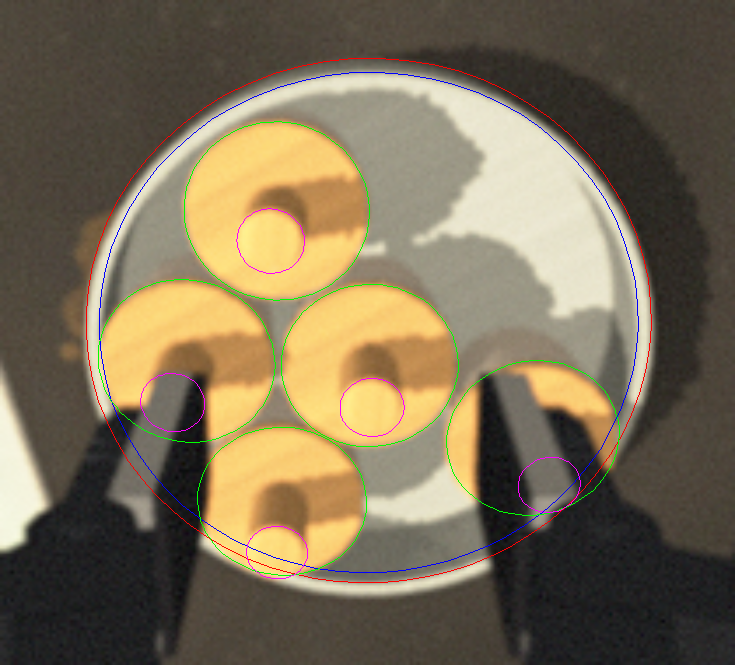

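The lid and rim overlays fit well; the true rim is about 2.5 mm further down the image. That puts the tin centre near (0.529,-0.178), the lattice phase at 17°, and the stray D at 49°. I'll grasp D and take it to 17°.

>>> {"op": "arm_command", "data": {"deltas": [[[-2.52, 1.65, 2.6], [0, 0, 0], 4], [[-2.52, 1.65, 2.6], [0, 0, 0], 4], [[-2.52, 1.65, 2.6], [0, 0, 0], 4], [[-2.51, 1.66, 2.6], [0, 0, 0], 4], [[0, 0, 0], [0, 0, 0], 4]]}}

```text
clock: 5.2
position: [0.5734, -0.1208, 0.297]
tool_rot: [3.141, -0.004, 2.917]
force: [-1.2, -0.1, 0.2]
grip_width: 0.0397
finger_force: 0.0
```

>>> {"op": "arm_command", "data": {"deltas": [[[0, 0, 2.4], [0, 0, 0], 4], [[0, 0, 2.4], [0, 0, 0], 4], [[0, 0, 2.4], [0, 0, 0], 4], [[0, 0, 0], [0, 0, 0], 4]]}}

```text
clock: 5.6
position: [0.5705, -0.1236, 0.2267]
tool_rot: [3.141, -0.004, 2.913]
force: [-0.9, 0.4, -0.0]
grip_width: 0.0402
finger_force: 0.0
```

>>> {"op": "arm_command", "data": {"deltas": [[[-0.1, -0.5, 0], [0, 0, 0], 4], [[0, 0, 0], [0, 0, 0], 1], [[0, 0, 0], [0, 0, 0], 1], [[0, 0, 0], [0, 0, 0], 1], [[0, 0, 0], [0, 0, 0], 1]], "newtons": 30}}

```text
clock: 6.1
position: [0.5716, -0.1305, 0.23]
tool_rot: [3.141, 0.002, 2.911]
force: [-0.0, 0.3, 9.7]
grip_width: 0.019
finger_force: 32.0
```

>>> {"op": "arm_command", "data": {"deltas": [[[0, 0, -0.8], [0, 0, 0], 1], [[-0.7, -0.5, 0], [0, 0, 0], 1], [[-0.7, -0.5, 0], [0, 0, 0], 1], [[-0.5, -0.75, 0], [0, 0, 0], 1], [[-0.5, -0.75, 0], [0, 0, 0], 1], [[0, 0, 0], [0, 0, 0], 1]]}}

```text
clock: 6.7
position: [0.5889, -0.1621, 0.2365]
tool_rot: [-3.141, 0.0, 2.909]
force: [-0.6, -0.3, -1.8]
grip_width: 0.019
finger_force: 31.2
```

>>> {"op": "arm_command", "data": {"deltas": [[[0, 0, 0.4], [0, 0, 0], 1], [[0, 0, 0.25], [0, 0, 0], 1], [[0, 0, 0], [0, 0, 0], 1]]}}

```text
clock: 7.0
position: [0.5888, -0.1597, 0.23]
tool_rot: [3.141, -0.0, 2.911]
force: [0.1, -0.0, -0.5]
grip_width: 0.0188
finger_force: 31.3
```

>>> {"op": "arm_command", "data": {"deltas": [[[0, 0, 0.2], [0, 0, 0], 1], [[0, 0, 0], [0, 0, 0], 1], [[0, 0, 0], [0, 0, 0], 3.6], [[0, 0, 0], [0, 0, 0], 3.6], [[0, 0, 0], [0, 0, 0], 3.6]]}}

```text
clock: 7.5
position: [0.5888, -0.1601, 0.228]
tool_rot: [-3.142, -0.0, 2.911]
force: [-1.0, 0.4, 0.1]
grip_width: 0.0358
finger_force: 0.0
```

```bash
python3 - <<'E'
from fit import *
st,f=pickle.load(open('w1.pkl','rb'))
for c in((.520,.142),(.646,.108)):
    s,l=fitlid(f,np.array(c),st,z=.051);print(s,l)
for p in ((321,233),(308,327)): print(at_z(f,p,.081,st))
E
```

```text
0.6443518 [0.517 0.143]
0.6332007 [0.641 0.105]
[0.5234136  0.15019847 0.081     ]
[0.64170546 0.1141643  0.081     ]
```

>>> {"op": "arm_command", "data": {"deltas": [[[0, 0, -3], [0, 0, 0], 4], [[0, 0, -4], [0, 0, 0], 4], [[0, 0, -1], [0, 0, 0], 4]]}}

```text
clock: 7.8
position: [0.5895, -0.1607, 0.3116]
tool_rot: [3.142, 0.004, 2.91]
force: [0.5, -0.1, 0.8]
grip_width: 0.0399
finger_force: 0.0
```

>>> {"op": "arm_command", "data": {"deltas": [[[1.73, 3.5, 0], [0, 0, 0], 5], [[1.73, 3.5, 0], [0, 0, 0], 5], [[1.73, 3.5, 0], [0, 0, 0], 5], [[1.73, 3.5, 0], [0, 0, 0], 5], [[1.73, 3.5, 0], [0, 0, 0], 5], [[1.73, 3.5, 0], [0, 0, 0], 5], [[1.73, 3.5, 0], [0, 0, 0], 5], [[1.73, 3.5, 0], [0, 0, 0], 5], [[0, 0, 0], [0, 0, 0], 5]]}}

```text
clock: 8.7
position: [0.5169, 0.1492, 0.3077]
tool_rot: [3.14, -0.001, 2.918]
force: [-0.6, -0.8, -0.0]
grip_width: 0.0499
finger_force: 0.0
```

```bash
python3 - <<'E'
from fit import *
st=bot.observe();f=bot.grab_frame('wrist');print(st['clock'],st['position'],st['tool_rot'])
for m in bot.mark_of('pot_6',f):print(round(m['p'],2),m['at'],at_z(f,m['at'],.005,st).round(4))
save(f,'w3.png')
for c in((.519,.144),(.642,.108)):print(fitlid(f,np.array(c),st,z=.051))
E
```

```text
8.7 [0.51685672 0.14916002 0.30767518] [ 3.14015931e+00 -1.40209289e-03  2.91752533e+00]
0.72 [2.6, 306.1] [ 0.5878 -0.1587  0.005 ]
0.68 [247.8, 189.3] [0.517  0.1406 0.005 ]
(np.float32(0.27651507), array([0.517, 0.143]))
(np.float32(0.28445634), array([0.633, 0.111]))
```

View pics/w3.png

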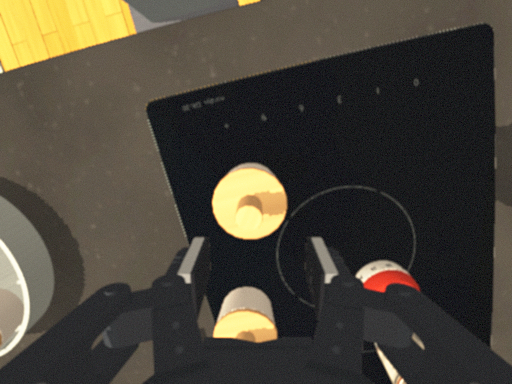

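The wrist view shows pot E's lid at (250,203), with its knob at (249,217), slightly left of the finger midline. I'll shift 7 mm and descend.

>>> {"op": "arm_command", "data": {"deltas": [[[-0.16, -0.68, 2.5], [0, 0, 0], 5], [[0, 0, 2.5], [0, 0, 0], 5], [[0, 0, 2.5], [0, 0, 0], 5], [[0, 0, 0], [0, 0, 0], 5]]}}

```text
clock: 9.2
position: [0.5176, 0.1354, 0.2308]
tool_rot: [-3.139, -0.003, 2.909]
force: [-0.5, 0.2, 0.5]
grip_width: 0.05
finger_force: 0.0
```

>>> {"op": "arm_command", "data": {"deltas": [[[0.14, 0.6, -0.1], [0, 0, 0], 5], [[0, 0, 0], [0, 0, 0], 1], [[0, 0, 0], [0, 0, 0], 1], [[0, 0, 0], [0, 0, 0], 1], [[0, 0, 0], [0, 0, 0], 1], [[0, 0, 0], [0, 0, 0], 1]]}}

```text
clock: 9.8
position: [0.5185, 0.1431, 0.2352]
tool_rot: [3.141, 0.001, 2.911]
force: [-0.7, -1.0, 8.8]
grip_width: 0.0186
finger_force: 29.8
```

>>> {"op": "arm_command", "data": {"deltas": [[[0, 0, -3], [0, 0, 0], 1], [[0, 0, -4], [0, 0, 0], 1], [[-1.0, -3.0, -3], [0, 0, 0], 1], [[-1.2, -3.6, 0], [0, 0, 0], 1], [[-1.2, -3.6, 0], [0, 0, 0], 1], [[-1.2, -3.6, 0], [0, 0, 0], 1], [[-1.2, -3.6, 0], [0, 0, 0], 1], [[-1.2, -3.6, 0], [0, 0, 0], 1], [[-1.0, -3.0, 0], [0, 0, 0], 1], [[-0.35, -0.75, 0], [0, 0, 0], 1], [[0, 0, 0], [0, 0, 0], 1]]}}

```text
clock: 10.9
position: [0.5427, -0.1181, 0.3345]
tool_rot: [-3.141, 0.0, 2.909]
force: [-0.4, 1.2, -1.8]
grip_width: 0.0186
finger_force: 30.0
```

```bash
python3 - <<'E'
from fit import *
st=bot.observe();print(st['clock'],st['position'],st['tool_rot'])
f=bot.grab_frame('scene');cv2.imwrite('pics/s1.png',cv2.resize(f['frame'][180:350,220:430][:,:,::-1],None,fx=3.5,fy=3.5))
g=bot.grab_frame('wrist')
pickle.dump((st,f,g),open('s1.pkl','wb'))
for k,c in dict(A=(.471,-.196),B=(.515,-.237),C=(.574,-.220),D=(.589,-.16),M=(.531,-.178)).items():
    print(k,fitlid(g,np.array(c),st),fitlid(f,np.array(c),None))
E
```

```text
10.9 [ 0.5426896  -0.11814765  0.33451515] [-3.14133287e+00  4.59135997e-04  2.90851644e+00]
A (np.float32(0.93024665), array([ 0.471, -0.196])) (np.float32(0.8009981), array([ 0.469, -0.196]))
B (np.float32(0.87314427), array([ 0.516, -0.239])) (np.float32(0.7502732), array([ 0.514, -0.24 ]))
C (np.float32(0.8594531), array([ 0.575, -0.222])) (np.float32(0.7283362), array([ 0.575, -0.223]))
D (np.float32(0.39344546), array([ 0.579, -0.15 ])) (np.float32(0.76015574), array([ 0.589, -0.161]))
M (np.float32(0.79248196), array([ 0.531, -0.179])) (np.float32(0.7046392), array([ 0.53 , -0.179]))
```

View pics/s1.png

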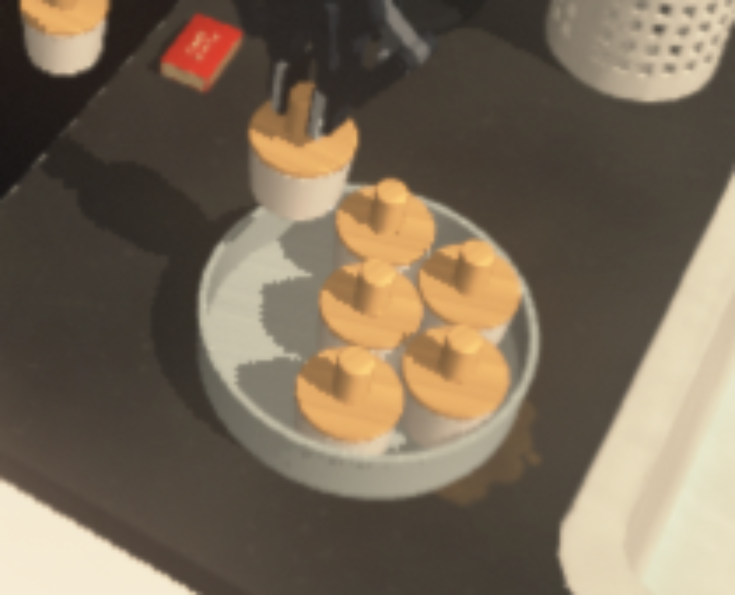

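The scene crop shows pot E upright above the free slot, with D moved up beside C. I'll lower it with a 2 mm outward shift.

>>> {"op": "arm_command", "data": {"deltas": [[[0.05, 0.2, 2.5], [0, 0, 0], 1], [[0, 0, 3], [0, 0, 0], 1], [[0, 0, 2.5], [0, 0, 0], 1], [[0, 0, 0], [0, 0, 0], 1]]}}

```text
clock: 11.4
position: [0.5421, -0.1131, 0.2518]
tool_rot: [-3.141, -0.005, 2.913]
force: [-0.8, 0.4, -0.8]
grip_width: 0.0188
finger_force: 29.9
```

>>> {"op": "arm_command", "data": {"deltas": [[[0, -0.1, 0.6], [0, 0, 0], 1], [[0, 0, 0], [0, 0, 0], 1]]}}

```text
clock: 11.6
position: [0.5428, -0.1155, 0.2488]
tool_rot: [3.141, 0.001, 2.911]
force: [-0.4, 0.6, -1.4]
grip_width: 0.0188
finger_force: 30.0
```

>>> {"op": "arm_command", "data": {"deltas": [[[0, 0, 0.5], [0, 0, 0], 1], [[0, 0, 0.5], [0, 0, 0], 1], [[0, 0, 0.3], [0, 0, 0], 1], [[0, 0, 0], [0, 0, 0], 1]]}}

```text
clock: 12.0
position: [0.5425, -0.1158, 0.2349]
tool_rot: [-3.142, -0.0, 2.911]
force: [-0.8, -0.8, -1.9]
grip_width: 0.0185
finger_force: 30.0
```

>>> {"op": "arm_command", "data": {"deltas": [[[0, 0, 0.2], [0, 0, 0], 1], [[0, 0, 0.2], [0, 0, 0], 1], [[0, 0, 0], [0, 0, 0], 1]]}}

```text
clock: 12.3
position: [0.5431, -0.1166, 0.2327]
tool_rot: [3.142, 0.002, 2.91]
force: [-4.2, -1.6, 24.5]
grip_width: 0.0188
finger_force: 34.1
```

Contact came at the floor height I expected, so I'll release, rise, and go for pot F.

>>> {"op": "arm_command", "data": {"deltas": [[[0, 0, -0.1], [0, 0, 0], 1], [[0, 0, 0], [0, 0, 0], 3.6], [[0, 0, 0], [0, 0, 0], 3.6], [[0, 0, -2], [0, 0, 0], 3.6], [[0, 0, -3], [0, 0, 0], 3.6], [[0, 0, -4], [0, 0, 0], 3.6], [[0, 0, 0], [0, 0, 0], 4]]}}

```text
clock: 13.0
position: [0.5435, -0.1163, 0.3263]
tool_rot: [3.141, 0.006, 2.91]
force: [-0.2, -0.6, -0.7]
grip_width: 0.0402
finger_force: 0.0
```

>>> {"op": "arm_command", "data": {"deltas": [[[-0.64, 3.43, 0], [0, 0, 0], 5], [[-0.64, 3.43, 0], [0, 0, 0], 5], [[-0.64, 3.43, 0], [0, 0, 0], 5], [[-0.64, 3.43, 0], [0, 0, 0], 5], [[-0.64, 3.43, 0], [0, 0, 0], 5], [[-0.64, 3.43, 0], [0, 0, 0], 5], [[-0.64, 3.43, 0], [0, 0, 0], 5], [[0, 0, 0], [0, 0, 0], 5], [[0, 0, 0], [0, 0, 0], 5]]}}

```text
clock: 13.9
position: [0.641, 0.1083, 0.3215]
tool_rot: [-3.141, -0.001, 2.912]
force: [-0.0, -0.5, 0.4]
grip_width: 0.0498
finger_force: 0.0
```

```bash
python3 - <<'E'
from fit import *
st,f,g=pickle.load(open('s1.pkl','rb'))
print(fitlid(f,np.array((.642,.107)),None,z=.051))
f=bot.grab_frame('scene');
for k,c in dict(A=(.471,-.196),B=(.515,-.237),C=(.574,-.220),D=(.589,-.16),M=(.531,-.178),E=(.543,-.117)).items(): print(k,fitlid(f,np.array(c),None))
E
```

```text
(np.float32(0.7864382), array([0.642, 0.105]))
A (np.float32(0.80099803), array([ 0.469, -0.196]))
B (np.float32(0.7466668), array([ 0.514, -0.24 ]))
C (np.float32(0.7251612), array([ 0.575, -0.223]))
D (np.float32(0.7540432), array([ 0.59, -0.16]))
M (np.float32(0.6808473), array([ 0.53, -0.18]))
E (np.float32(0.8075112), array([ 0.539, -0.117]))
```

>>> {"op": "arm_command", "data": {"deltas": [[[-0.05, -0.3, 2.5], [0, 0, 0], 5], [[0, 0, 3], [0, 0, 0], 5], [[0, 0, 2.7], [0, 0, 0], 5], [[0, 0, 0], [0, 0, 0], 5], [[0, 0, 0], [0, 0, 0], 5]]}}

```text
clock: 14.45
position: [0.641, 0.1036, 0.2408]
tool_rot: [-3.141, -0.0, 2.91]
force: [-0.1, 0.4, 0.8]
grip_width: 0.05
finger_force: 0.0
```

>>> {"op": "arm_command", "data": {"deltas": [[[0, 0.1, 0.5], [0, 0, 0], 5], [[0, 0, 0], [0, 0, 0], 1], [[0, 0, 0], [0, 0, 0], 1], [[0, 0, 0], [0, 0, 0], 1], [[0, 0, 0], [0, 0, 0], 1], [[0, 0, 0], [0, 0, 0], 1]]}}

```text
clock: 15.05
position: [0.6414, 0.1057, 0.2357]
tool_rot: [3.141, 0.001, 2.911]
force: [0.3, 1.7, 6.7]
grip_width: 0.0188
finger_force: 31.3
```

>>> {"op": "arm_command", "data": {"deltas": [[[0, 0, -3], [0, 0, 0], 1], [[0, 0, -4], [0, 0, 0], 1], [[0.8, -2.2, -3], [0, 0, 0], 1], [[1.35, -3.6, 0], [0, 0, 0], 1], [[1.35, -3.6, 0], [0, 0, 0], 1], [[1.35, -3.6, 0], [0, 0, 0], 1], [[1.35, -3.6, 0], [0, 0, 0], 1], [[1.35, -3.6, 0], [0, 0, 0], 1], [[1.35, -3.6, 0], [0, 0, 0], 1], [[0.9, -2.2, 0], [0, 0, 0], 1], [[0.3, -1.0, 0], [0, 0, 0], 1], [[0, 0, 0], [0, 0, 0], 1]]}}

```text
clock: 16.25
position: [0.4807, -0.135, 0.3353]
tool_rot: [-3.141, -0.0, 2.909]
force: [0.3, 1.4, -0.7]
grip_width: 0.0187
finger_force: 30.8
```

```bash
python3 - <<'E'
from fit import *
st=bot.observe();g=bot.grab_frame('wrist');s=bot.grab_frame('side')
save(g,'w4.png')
for k,c in dict(A=(.470,-.196),M=(.531,-.178),E=(.542,-.117)).items(): print(k,fitlid(g,np.array(c),st),fitlid(s,np.array(c),None))
E
```

```text
A (np.float32(0.8632017), array([ 0.47 , -0.195])) (np.float32(0.70665526), array([ 0.468, -0.193]))
M (np.float32(0.3769368), array([ 0.521, -0.168])) (np.float32(0.54253185), array([ 0.531, -0.173]))
E (np.float32(0.44718832), array([ 0.538, -0.115])) (np.float32(0.8086651), array([ 0.538, -0.112]))
```

View pics/w4.png

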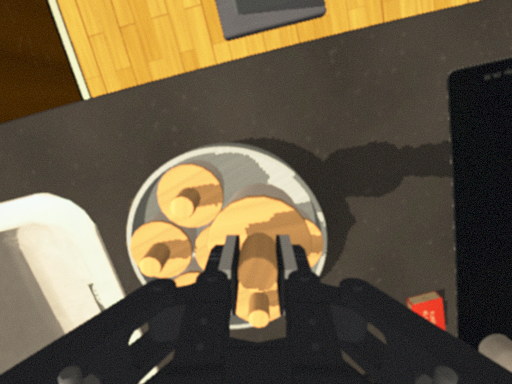

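The wrist view shows pot F held over the gap, with A at (190,195) and the middle pot and E partly hidden. The fits leave about 1.5 mm of clearance each side, so I'll lower gently.

>>> {"op": "arm_command", "data": {"deltas": [[[0.1, 0, 2.5], [0, 0, 0], 1], [[0, 0, 3], [0, 0, 0], 1], [[0, 0, 2.3], [0, 0, 0], 1], [[0, 0, 0], [0, 0, 0], 1], [[0, 0, 0], [0, 0, 0], 1]]}}

```text
clock: 16.85
position: [0.4806, -0.1333, 0.2574]
tool_rot: [-3.142, -0.001, 2.912]
force: [-0.1, -0.5, -1.0]
grip_width: 0.0186
finger_force: 30.2
```

>>> {"op": "arm_command", "data": {"deltas": [[[0.05, -0.1, 0.5], [0, 0, 0], 1], [[0, 0, 0.4], [0, 0, 0], 1], [[0, 0, 0.4], [0, 0, 0], 1], [[0, 0, 0], [0, 0, 0], 1]]}}

```text
clock: 17.25
position: [0.4794, -0.1347, 0.244]
tool_rot: [3.142, 0.0, 2.911]
force: [1.2, -0.1, -1.7]
grip_width: 0.0188
finger_force: 30.1
```

>>> {"op": "arm_command", "data": {"deltas": [[[0, 0, 0.3], [0, 0, 0], 1], [[0, 0, 0.3], [0, 0, 0], 1], [[0, 0, 0.3], [0, 0, 0], 1], [[0, 0, 0], [0, 0, 0], 1]]}}

```text
clock: 17.65
position: [0.4795, -0.1349, 0.2349]
tool_rot: [-3.141, 0.0, 2.911]
force: [2.3, -2.3, -2.6]
grip_width: 0.0188
finger_force: 30.1
```

>>> {"op": "arm_command", "data": {"deltas": [[[0, 0, 0.2], [0, 0, 0], 1], [[0, 0, 0.1], [0, 0, 0], 1], [[0, 0, 0], [0, 0, 0], 1]]}}

```text
clock: 17.95
position: [0.4805, -0.134, 0.2335]
tool_rot: [3.14, 0.003, 2.912]
force: [2.2, 8.0, 29.1]
grip_width: 0.0185
finger_force: 32.9
```

On the floor at the expected height. I'll release, withdraw and check.

>>> {"op": "arm_command", "data": {"deltas": [[[0, 0, -0.1], [0, 0, 0], 1], [[0, 0, 0], [0, 0, 0], 3.6], [[0, 0, 0], [0, 0, 0], 3.6], [[0, 0, -2], [0, 0, 0], 3.6], [[0, 0, -3], [0, 0, 0], 3.6], [[0, 0, -4], [0, 0, 0], 3.6], [[1, 4.5, -4], [0, 0, 0], 3.6], [[1, 4.5, -3], [0, 0, 0], 3.6], [[1, 4.5, 0], [0, 0, 0], 3.6], [[1, 4.5, 0], [0, 0, 0], 3.6], [[0, 0, 0], [0, 0, 0], 3.6]]}}

```text
clock: 19.05
position: [0.4812, 0.0428, 0.383]
tool_rot: [3.14, -0.001, 2.918]
force: [0.5, -0.9, 0.9]
grip_width: 0.0361
finger_force: 0.0
```

```bash
python3 - <<'E'
from fit import *
st=bot.observe();print(st['clock'],st['position'])
f=bot.grab_frame('scene');s=bot.grab_frame('side')
o=[cv2.resize(f['frame'][225:325,270:380][:,:,::-1],(396,360)),cv2.resize(s['frame'][105:205,285:395][:,:,::-1],(396,360))]
cv2.imwrite('pics/end.png',np.hstack(o))
tc=np.array([.529,-.178])
for k,c in dict(A=(.470,-.196),B=(.515,-.238),C=(.575,-.222),D=(.589,-.16),M=(.531,-.178),E=(.542,-.117),F=(.48,-.134)).items():
    r=[fitlid(x,np.array(c),None) for x in(f,s)]
    print(k,[(round(float(a),2),b.round(3),np.linalg.norm(b-tc).round(3)) for a,b in r])
E
```

```text
19.05 [0.4811795  0.04276737 0.38296314]
A [(0.77, array([ 0.469, -0.197]), np.float64(0.063)), (0.71, array([ 0.468, -0.192]), np.float64(0.063))]
B [(0.75, array([ 0.514, -0.24 ]), np.float64(0.064)), (0.72, array([ 0.512, -0.233]), np.float64(0.058))]
C [(0.73, array([ 0.575, -0.223]), np.float64(0.064)), (0.0, array([ 0.581, -0.213]), np.float64(0.063))]
D [(0.75, array([ 0.59, -0.16]), np.float64(0.064)), (0.0, array([ 0.579, -0.17 ]), np.float64(0.051))]
M [(0.67, array([ 0.53, -0.18]), np.float64(0.002)), (0.24, array([ 0.521, -0.188]), np.float64(0.013))]
E [(0.77, array([ 0.54 , -0.116]), np.float64(0.063)), (0.01, array([ 0.539, -0.107]), np.float64(0.072))]
F [(0.78, array([ 0.481, -0.137]), np.float64(0.063)), (0.75, array([ 0.481, -0.131]), np.float64(0.067))]
```

View pics/end.png

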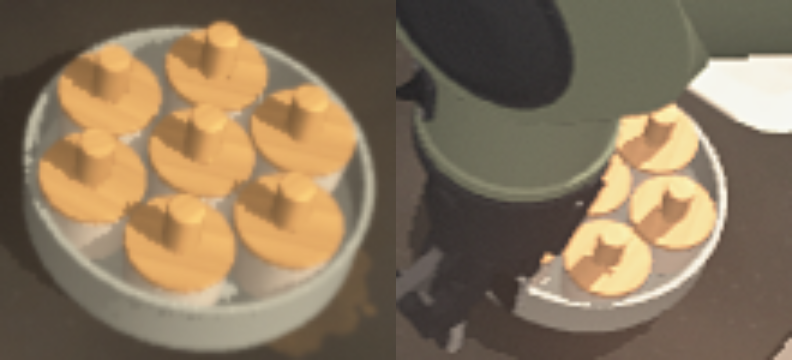

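The scene crop shows all seven pots upright and level, six round one, each ring pot about 63–64 mm from the tin's centre. In the side view the arm hides part of the tin. I'm handing the job in.

```bash
python3 -c "
from workcell import bot
print(bot.job_done())"
```

```text
the job is handed in; nothing more can be done
None
```

All seven pots stand upright in the tin, six in a ring round one, by the last scene picture; I handed the job in at about 19 s on the robot's clock, but the hand-in call returned no verdict.

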